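# Lift the steamer basket, drain it over the pot and hold it out for the cook

## Robot

A 6-joint arm with a two-finger parallel gripper is mounted at the origin on the work surface. World frame = base frame: x ahead of the robot, y to its left, z up, the work surface at z = 0. Lengths are in m, angles in rad, forces in N, time in s.
With the tool pointing down it reaches from about 0.35 to 0.775 m from the base axis. Payload 5.5 kg.
Tool frame: the origin (TCP) lies between the finger pads; the fingertips stand 19 mm ahead of it and the grasp point (between the pads) is the TCP; z points along the fingers, y is the line along which they close (so a half turn about z gives the same grasp; the last joint's range is limited). The gripper opens to 85 mm and grips with 20 to 120 N. Pads are 22 mm wide; open, the fingers measure 114 mm over their backs; the gripper's body (76 mm by 85 mm) begins 54 mm behind the grasp point. The pads swing forward as they close: fully open they stand 13 mm farther back than shut.
Start: joints at [0.975, 0.313, 0.046, 1.304, 0, 1.431], TCP at [0.253, 0.516, 0.25] pointing down, gripper open.
Joint ranges: [-2.76, 2.76], [-0.86, 1.69], [-1.03, 1.26], [-2.2, 2.34], [-1.47, 1.5], [-3.14, 3.14]. Speed limits (rad/s): [2.57, 2.57, 3.14, 3.14, 3.14, 3.14].

## Interface

Orientations are given as a unit quaternion [w, x, y, z].
In Python, from workcell import env gives the robot as it stands.
- The arm moves only by the tool carry_out, never from a script. Its argument "increments" is a list that holds one entry, the list of rows, each a list of 6 numbers: the shift along the tool's x, y, z each as a share of 50 cm, from -1 to 1, then the turn, a rotation vector about the tool's x, y, z each as a share of 2 pi rad, from -1 to 1. In form: [[[x, y, z, ax, ay, az], ...]]. A call has 1 to 5 rows; each row is the pose to reach, as a shift and turn from the pose commanded when the call began, along the tool's axes at that moment, turning the shorter way round; what a row does not reach only later rows make up. A row lasts 1/8 s, in which the tool goes at most 62.5 mm and 10.7 degrees, less where a joint would pass 70% of its speed; a pose out of reach is approached as far as the arm can. A call with a number of a shift or a turn outside -1 to 1 is refused whole. A call with a gripper value outside its range is refused whole. "jaw" is the closure, from 0 (fully open) to 1 (shut), set as the call begins (left out, the last holds). The fingers move at their own pace and stop on an object; "squeeze" is the grip in N (left out, the last holds). Time passes only in rows, so rows that repeat a pose let the fingers close. It gives the time, the measured TCP pose, the force, the opening and the grip force at its end, in the units of the state.
- env.get_state(): the state, without advancing time (a new reading comes with each control period).
- env.read_camera(name): name is "side" or "top" or "wrist"; returns a dict with "frame" (384x512x3 uint8, blue, green, red), "z_map" (384x512 float32, m along the optical axis (not along the pixel's ray), 0 where there is no reading), "intrinsics" (3x3 intrinsics, pixels), "R" (3x3) and "t" (3): a world point X has camera coordinates R X + t; the wrist camera has in their place "T_tool_cam" (4x4, takes a point from camera to tool coordinates, whose origin is the TCP and whose axes are the flange's). Camera axes: x right, y down, z forward; pixel columns grow to the right and rows downward; lengths in m; the calibration is good to about 2 mm. The wrist camera is an equidistant fisheye: a pixel r from the principal point sees the ray r / f radians off the axis. A picture is of the moment at which its call begins: read the wrist's pose just before it.
- env.hand_in(): hands the job in; it is judged then, once.
Trained networks look in the newest picture that a camera, given by its name, has taken for a name from the list of things; names that differ only in an ending like _2 or _b are one class to them, and where a whole thing is asked for, a point or a joint stands for the part that bears it (a point fixed in the world has none). Each returns a list of dicts, best first, with "score" (0 to 1); they miss things now and then, are a little off and sometimes report something else, mostly with a low value. They report only what shows in the picture. A call takes as long as a camera call. They do not tell look-alikes from the thing itself.
- env.find_in(camera, name): "position" ([x, y, z] in m, in world coordinates, good to about 4 mm: the middle of the surface that is visible of it).
The state is a dict: "clock": time; "joint_pos": joint angles; "qvel": joint speeds; "tau": joint torques, N m; "tcp_pos": TCP position; "orientation": TCP orientation; "wrist_force": force on the tool from outside, world axes, zero at the start; "ft_torque": the same for the moment, N m; "finger_gap": finger opening in m; "grip_force": force on a finger pad.
Only numpy, scipy, OpenCV 4.12 (cv2) and the standard library are available. Lean on these libraries where they do the work, as an engineer would, in place of code of your own. Each camera call takes 0.05 s, during which the arm holds its last target. There are 200 camera calls.

## Task

The potatoes are done: lift the steamer basket straight out of the pot by its green grip, tip it to one side by about 30 degrees above the pot and keep it tipped for two seconds so it drains, then bring it level again while still over the pot. Carry it across and finish holding it in the gripper for the cook to take: level and still, over the middle of the mixing bowl, its underside about 8 cm above the bowl's rim. Do not put it down or let it go; keep every potato in it, and leave the pot, the bowl and everything else on the worktop where they stand.

Things in the scene. Friction and masses are not known exactly. Their poses are not given: they have to be found in the camera images.
- pot: steel cooking pot on a round cork trivet (224 wide, 8 thick): outer diameter 200, inner 194, 95 high, floor 5 thick; two small loop handles on its x sides reach 137 from its axis at 74 height. Origin: centre of its underside, z up; 1.4 kg, stands loose on the trivet
- pot_rim (a point): centre of the pot's mouth, at the height of its rim (95 mm above the pot's underside)
- basket: steel wire steamer basket standing in the pot (about 23 mm play all round): outer diameter 148, rim 72 high, floor 4 thick, 0.4 to 0.6 kg with potatoes. A rigid wire bail from its +y and -y sides carries a lime-green grip over the middle, above the pot's rim. Origin: centre of its underside; z up out of the open top; y along the grip
- basket_grip (a point): middle of the lime-green grip, on the basket's axis 135 mm above its underside: a flat-sided bar 84 mm long (along the basket's y), 14 mm thick (along the basket's x), 24 mm tall. Held across its flat sides with about 40 N, it lets the basket be tipped about the grip's length without slipping
- basket_mid (a point): point on the basket's axis 40 mm above its underside, the middle of its hollow
- potato1: small potato, 54 by 45 mm, 60 g, lying loose on the basket's floor; origin at its centre
- potato2: small potato, 54 by 45 mm, 60 g, lying loose on the basket's floor; origin at its centre
- potato3: small potato, 54 by 45 mm, 60 g, lying loose on the basket's floor; origin at its centre
- bowl: empty steel mixing bowl, rim diameter 220, 85 high, standing loose on the worktop; origin: centre of its underside, z up
- bowl_rim (a point): centre of the mixing bowl's mouth, at the height of its rim (85 mm above its underside)
- knife: cook's knife with dark handle, 300 long, 18 high, lying on the bamboo board (16 thick) at the left; origin under the blade's heel. Leave alone
- tongs: steel and wood tongs, 310 long, 60 wide, 20 high, lying on the board at the left; origin under the middle. Leave alone
- squeezer: yellow lime squeezer with a lime half in it, cup 74 in diameter, 46 high, handle reaching 183 to its -x; origin under the cup. Leave alone
- oil: dark green oil bottle, 64 diameter, 220 high; origin: centre of its underside. Leave alone
- spice: spice jar with red lid, 44 diameter, 95 high; origin: centre of its underside. Leave alone
- tumbler: steel tumbler, 72 diameter, 120 high; origin: centre of its underside. Leave alone
- enamel: small cream enamel bowl, 116 diameter, 50 high; origin: centre of its underside. Leave alone
There are look-alikes about, which are no part of the job. Leave any purple or turquoise look-alike of the bowl alone.

How it is judged:
By the outcome, as a careful person would: the job done as asked, in the order asked, and still so for the second after the job is handed in, while the arm keeps its last pose, push and grip.
It also fails if it takes over 45 s, if anything falls off the work surface, if the arm or the gripper's body presses on something with over 40 N, if the wrist force passes 120 N, or if a joint passes its speed limit or range.

## Working session

There is one attempt and no reset: what is moved stays moved. The work goes in short steps, Python scripts to look and compute and a tool call to move; the robot and the scene stay as the last step left them, time stands still between calls to the robot, and variables do not carry over. Pictures are saved under pics/ and viewed, at most 10 in all, crops included, and the job is handed in when it is done.

Besides the shell and the picture viewer there is one more tool, called after "Request:" as name(argument=value, ...) on one line, values as JSON. carry_out: Moves the arm, as the interface text tells. Its arguments: {"type":"object","properties":{"increments":{"type":"array","items":{"type":"array","items":{"type":"array","items":{"type":"number","minimum":-1,"maximum":1}}}},"jaw":{"type":"number"},"squeeze":{"type":"number"}},"required":["increments"]}

```bash
mkdir -p pics; ls; cat > h.py <<'E'
import numpy as np, cv2
from workcell import env
from scipy.spatial.transform import Rotation as Ro
def rot(q): return Ro.from_quat([q[1],q[2],q[3],q[0]])
def cloud(c):
    z=c["z_map"]; K=c["intrinsics"]; v,u=np.mgrid[:z.shape[0],:z.shape[1]]
    P=np.stack([(u-K[0,2])/K[0,0]*z,(v-K[1,2])/K[1,1]*z,z],-1)
    return (P-c["t"])@c["R"]
E
python3 - <<'E'
from h import *
s=env.get_state(); print({k:np.round(v,3) for k,v in s.items()})
for n in("side","top"):
    c=env.read_camera(n); cv2.imwrite(f"pics/{n}0.png",c["frame"]); np.savez(f"{n}0.npz",**c)
    for o in("basket_grip","pot_rim","pot","bowl","bowl_rim","basket","oil","tumbler","spice","potato1"):
        print(n,o,[(np.round(d["position"],3).tolist(),round(d["score"],2)) for d in env.find_in(n,o)][:4])
E
```

```text
pics
{'clock': np.float64(0.0), 'joint_pos': array([0.975, 0.314, 0.045, 1.304, 0.   , 1.431]), 'qvel': array([ 0.   , -0.002, -0.001, -0.002,  0.   ,  0.001]), 'tau': array([-1.0000e-03, -4.8063e+01,  2.9853e+01,  1.9000e-02, -0.0000e+00,
        0.0000e+00]), 'tcp_pos': array([0.253, 0.516, 0.249]), 'orientation': array([-0.   ,  0.226,  0.974, -0.001]), 'wrist_force': array([-0.7  ,  0.572,  0.682]), 'ft_torque': array([ 0.032, -0.018,  0.028]), 'grip_force': np.float64(0.0), 'finger_gap': np.float64(0.085)}
side basket_grip [([0.549, -0.23, 0.064], 0.91)]
side pot_rim [([0.547, -0.248, 0.068], 0.72)]
side pot [([0.549, -0.247, 0.07], 0.77)]
side bowl [([0.571, 0.24, 0.042], 0.92), ([0.265, -0.218, 0.031], 0.91), ([0.272, 0.276, 0.038], 0.79), ([0.547, -0.233, 0.062], 0.7)]
side bowl_rim [([0.574, 0.236, 0.044], 0.87), ([0.549, -0.232, 0.059], 0.71), ([0.267, 0.276, 0.044], 0.66), ([0.267, -0.214, 0.03], 0.66)]
side basket [([0.552, -0.231, 0.06], 0.77)]
side oil [([0.513, -0.558, 0.127], 0.93)]
side tumbler [([0.551, -0.232, 0.059], 0.63), ([0.633, -0.445, 0.09], 0.61)]
side spice [([0.38, -0.025, 0.068], 0.73), ([0.446, 0.502, 0.032], 0.66)]
side potato1 [([0.548, -0.23, 0.061], 0.64), ([0.504, -0.22, 0.051], 0.6)]
top basket_grip [([0.545, -0.236, 0.019], 0.7)]
top pot_rim [([0.577, -0.254, 0.059], 0.63)]
top pot []
top bowl [([0.566, 0.208, 0.028], 0.78), ([0.258, -0.25, 0.032], 0.7), ([0.264, 0.24, 0.032], 0.57), ([0.444, 0.514, 0.038], 0.31)]
top bowl_rim [([0.259, -0.254, 0.026], 0.77), ([0.264, 0.242, 0.028], 0.75), ([0.567, 0.209, 0.031], 0.63)]
top basket [([0.547, -0.241, 0.016], 0.61), ([0.566, 0.208, 0.028], 0.49)]
top oil [([0.52, -0.527, 0.138], 0.73), ([0.581, -0.26, 0.061], 0.4)]
top tumbler [([0.632, -0.455, 0.074], 0.61)]
top spice [([0.544, -0.238, 0.017], 0.66), ([0.379, -0.008, 0.095], 0.52)]
top potato1 [([0.563, -0.207, 0.052], 0.66)]
```

View pics/top0.png

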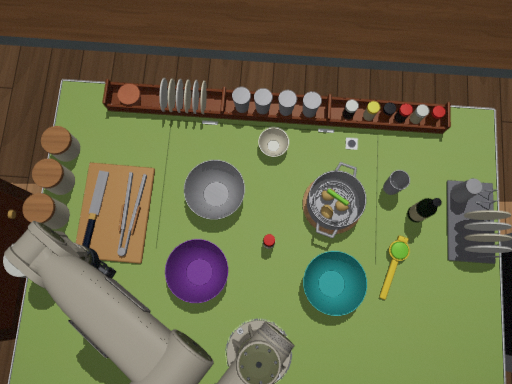

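View pics/side0.png

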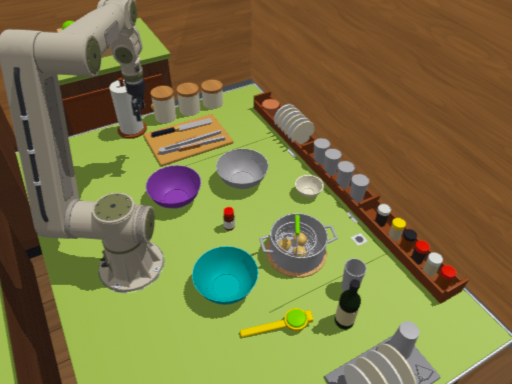

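```bash
python3 - <<'E'
from h import *
for n in("side","top"):
    c=dict(np.load(f"{n}0.npz")); P=cloud(c); ok=c["z_map"]>0
    hsv=cv2.cvtColor(c["frame"],cv2.COLOR_BGR2HSV)
    print(n,"cam at",-c["R"].T@c["t"],c["intrinsics"].round(1).tolist())
    g=(hsv[...,0]>30)&(hsv[...,0]<65)&(hsv[...,1]>120)&(hsv[...,2]>90)
    k,L,st,ce=cv2.connectedComponentsWithStats(g.astype(np.uint8))
    for i in range(1,k):
        if st[i,4]>15:
            m=(L==i)&ok; print(" lime",st[i].tolist(),m.sum(),np.median(P[m],0).round(3) if m.any() else '',np.percentile(P[m],[5,95],axis=0).round(3).tolist() if m.any() else '')
    for nm,(x,y),zl in(("pot",(0.55,-0.24),(0.094,0.118)),("bowl",(0.567,0.215),(0.078,0.095))):
        m=ok&(np.hypot(P[...,0]-x,P[...,1]-y)<0.14)&(P[...,2]>zl[0])&(P[...,2]<zl[1])
        Q=P[m]; 
        if len(Q)<10: print(nm,len(Q)); continue
        A=np.c_[2*Q[:,:2],np.ones(len(Q))]; w=np.ones(len(Q))
        for _ in range(8):
            s=np.linalg.lstsq(A*w[:,None],w*(Q[:,:2]**2).sum(1),rcond=None)[0]; r=np.sqrt(s[2]+s[:2]@s[:2]); e=np.abs(np.hypot(*(Q[:,:2]-s[:2]).T)-r); w=1/(1+(e/.003)**2)
        print(nm,len(Q),s[:2].round(4),r.round(4),"z99",np.percentile(Q[:,2],[50,95]).round(3),np.median(e).round(4))
E
```

```text
side cam at [-0.07659996 -1.02262692  1.31153434] [[441.9, 0.0, 254.8], [0.0, 441.9, 188.4], [0.0, 0.0, 1.0]]
 lime [135, 18, 35, 43, 706] 703 [0.515 1.114 0.221] [[0.435, 0.988, 0.214], [0.557, 1.418, 0.227]]
 lime [62, 20, 12, 9, 60] 60 [0.15  1.262 0.349] [[0.124, 1.24, 0.108], [0.228, 1.871, 0.359]]
 lime [100, 55, 21, 16, 217] 215 [0.259 1.024 0.221] [[0.216, 0.981, 0.215], [0.295, 1.089, 0.228]]
 lime [58, 75, 19, 6, 81] 80 [0.046 0.992 0.221] [[0.019, 0.978, 0.215], [0.084, 1.024, 0.225]]
 lime [38, 85, 474, 299, 60672] 60456 [ 0.307 -0.276 -0.   ] [[-0.21, -0.741, -0.006], [0.841, 0.637, 0.005]]
 lime [16, 153, 10, 37, 79] 78 [-0.266  0.731  0.   ] [[-0.27, 0.147, -0.008], [-0.203, 0.832, 0.42]]
 lime [295, 215, 5, 20, 97] 96 [ 0.542 -0.228  0.158] [[0.517, -0.266, 0.039], [0.606, -0.161, 0.163]]
 lime [328, 228, 6, 11, 37] 37 [ 0.709 -0.227 -0.   ] [[0.695, -0.245, -0.005], [0.72, -0.203, 0.005]]
 lime [264, 238, 5, 8, 23] 23 [ 0.476 -0.14  -0.003] [[0.467, -0.152, -0.006], [0.487, -0.13, 0.003]]
 lime [0, 287, 18, 97, 903] 900 [-0.427 -0.152  0.028] [[-0.447, -0.243, 0.003], [-0.42, 0.038, 0.034]]
pot 330 [ 0.5463 -0.2394] 0.0986 z99 [0.102 0.107] 0.0014
bowl 175 [0.5517 0.1968] 0.1069 z99 [0.082 0.089] 0.0015
top cam at [0.1792403  0.01589126 1.73185641] [[473.5, 0.0, 256.7], [0.0, 473.5, 195.3], [0.0, 0.0, 1.0]]
 lime [327, 189, 22, 17, 119] 119 [ 0.542 -0.229  0.159] [[0.521, -0.262, 0.146], [0.563, -0.198, 0.166]]
 lime [390, 241, 20, 21, 262] 262 [ 0.39  -0.474  0.045] [[0.365, -0.501, 0.035], [0.415, -0.449, 0.052]]
pot 319 [ 0.5486 -0.2367] 0.0985 z99 [0.104 0.112] 0.0012
bowl 296 [0.5548 0.1992] 0.1064 z99 [0.085 0.091] 0.0015
```

The top view shows the steel bowl at about (214,191). The pot, with the lime grip, is at (336,200), and the purple (197,272) and turquoise (335,284) bowls are the look-alikes. The side view agrees: the grip is at (297,225) and the steel bowl at (242,170). The spice jar at (268,241) is low, so it's out of the way of a high path.

```bash
cat >> h.py <<'E'
def grip_top(c,R=None):
    P=cloud(c); hsv=cv2.cvtColor(c["frame"],cv2.COLOR_BGR2HSV)
    m=(hsv[...,0]>30)&(hsv[...,0]<65)&(hsv[...,1]>120)&(hsv[...,2]>90)&(P[...,2]>.13)&(P[...,2]<.19)&(np.hypot(P[...,0]-.542,P[...,1]+.23)<.07)&(c["z_map"]>0)
    Q=P[m]; mu=Q.mean(0); d=np.linalg.svd(Q[:,:2]-mu[:2])[2][0]; d*=np.sign(d[0])
    return mu,d,len(Q),np.ptp((Q[:,:2]-mu[:2])@d),np.median(Q[:,2]),mu[:2]+d*np.mean([f((Q[:,:2]-mu[:2])@d) for f in(np.min,np.max)])
def inc(p,yaw_y=None,n=1):
    s=env.get_state(); R=rot(s["orientation"]); x=R.inv().apply(np.array(p)-s["tcp_pos"])/.5
    if yaw_y is None: r=np.zeros(3)
    else:
        y=np.array([np.cos(yaw_y),np.sin(yaw_y),0]); z=np.array([0,0,-1.]); T=Ro.from_matrix(np.c_[np.cross(y,z),y,z])
        r=(R.inv()*T).as_rotvec()/(2*np.pi)
    return np.r_[x,r].round(4).tolist()
E
python3 - <<'E'
from h import *
for n in("side","top"):
    mu,d,k,L,z,c=grip_top(dict(np.load(f"{n}0.npz"))); a=np.arctan2(d[1],d[0]); print(n,mu.round(4),c.round(4),np.degrees(a).round(1),k,L.round(3),z.round(3))
print(inc([.40,.145,.30],np.radians(15)), inc([.542,-.229,.28],np.radians(-33.4)))
E
```

```text
side [ 0.5377 -0.2349  0.1581] [ 0.5393 -0.2324] 57.8 80 0.085 0.159
top [ 0.5414 -0.2301  0.1591] [ 0.5415 -0.2299] 58.1 117 0.083 0.159
[-0.5906, -0.5375, -0.0994, 0.0, 0.0, 0.1358] [-1.1749, -1.0841, -0.0594, 0.0, -0.0, 0.2702]
```

Request:
carry_out(increments=[[[-0.06,-0.055,-0.01,0,0,0],[-0.14,-0.13,-0.02,0,0,0],[-0.22,-0.205,-0.03,0,0,0],[-0.305,-0.28,-0.035,0,0,0],[-0.39,-0.36,-0.04,0,0,0]]])

```text
clock: 1.72
tcp_pos: [0.3495, 0.2674, 0.2706]
orientation: [0.0, 0.226, 0.974, 0.0]
wrist_force: [0.9, 0.6, -0.4]
finger_gap: 0.0854
grip_force: 0.0
```

Request:
carry_out(increments=[[[-0.08,-0.074,0,0,0,0],[-0.16,-0.148,0,0,0,0],[-0.24,-0.22,0,0,0,0],[-0.32,-0.29,0,0,0,0],[-0.39,-0.36,0,0,0,0]]])

```text
clock: 2.35
tcp_pos: [0.4455, 0.0196, 0.2706]
orientation: [0.001, 0.226, 0.974, 0.0]
wrist_force: [0.5, -0.2, 0.3]
finger_gap: 0.0851
grip_force: 0.0
```

Request:
carry_out(increments=[[[-0.08,-0.074,0,0,0,0.025],[-0.16,-0.148,0,0,0,0.05],[-0.24,-0.22,0,0,0,0.08],[-0.32,-0.29,0,0,0,0.105],[-0.39,-0.36,-0.02,0,0,0.13]]])

```text
clock: 2.98
tcp_pos: [0.5409, -0.2277, 0.2795]
orientation: [-0.001, 0.596, 0.803, 0.0]
wrist_force: [0.5, -0.7, 0.0]
finger_gap: 0.0852
grip_force: 0.0
```

Request:
carry_out(increments=[[[0,0,0,0,0,0.027],[0,0,0,0,0,0.054],[0,0,0,0,0,0.081],[0,0,0,0,0,0.108],[0,0,0,0,0,0.135]]])

```text
clock: 3.6
tcp_pos: [0.5407, -0.2261, 0.2802]
orientation: [-0.0, 0.874, 0.486, 0.0]
wrist_force: [-0.4, 0.8, 0.8]
finger_gap: 0.0852
grip_force: 0.0
```

```bash
python3 - <<'E'
from h import *
s=env.get_state(); print(s["clock"],s["tcp_pos"],s["orientation"],s["joint_pos"].round(2))
print(inc([.5415,-.230,.28],np.radians(-32)))
c=env.read_camera("wrist"); cv2.imwrite("pics/w1.png",c["frame"]); np.savez("w1.npz",**c,p=s["tcp_pos"],q=s["orientation"])
print(c["intrinsics"].round(1).tolist(),c["T_tool_cam"].round(3).tolist())
# fisheye back-projection of lime pixels
K=c["intrinsics"]; z=c["z_map"]; v,u=np.mgrid[:384,:512]; dx,dy=(u-K[0,2])/K[0,0],(v-K[1,2])/K[1,1]; th=np.hypot(dx,dy)
k=np.tan(th)/np.maximum(th,1e-9); P=np.stack([dx*k*z,dy*k*z,z],-1)
T=c["T_tool_cam"]; P=(P@T[:3,:3].T+T[:3,3])@rot(s["orientation"]).as_matrix().T+s["tcp_pos"]
hsv=cv2.cvtColor(c["frame"],cv2.COLOR_BGR2HSV)
m=(hsv[...,0]>30)&(hsv[...,0]<65)&(hsv[...,1]>120)&(P[...,2]>.13)&(P[...,2]<.19)&(z>0)&(th<1.4)&(np.hypot(P[...,0]-.542,P[...,1]+.23)<.08)
Q=P[m]; print(len(Q),np.percentile(Q[:,2],[5,50,95]).round(4))
Q=Q[Q[:,2]>np.median(Q[:,2])-.004]
(cx,cy),wh,a=cv2.minAreaRect((Q[:,:2]*1000).astype(np.float32)); print(cx,cy,wh,a)
mu=Q.mean(0);d=np.linalg.svd(Q[:,:2]-mu[:2],full_matrices=False)[2][0]; print(mu,np.degrees(np.arctan2(d[1],d[0])))
E
```

```text
3.6 [ 0.54069574 -0.22608838  0.28023288] [-5.96232365e-05  8.73944641e-01  4.86025473e-01  3.21122602e-05] [-0.53  0.33  0.14  1.38  0.    1.59]
[-0.0058, 0.0055, 0.0005, -0.0, -0.0, 0.0004]
[[297.3, 0.0, 257.7], [0.0, 297.3, 189.1], [0.0, 0.0, 1.0]] [[-0.0, -0.95, -0.311, 0.081], [1.0, -0.001, 0.001, -0.001], [-0.001, -0.311, 0.95, -0.123], [0.0, 0.0, 0.0, 1.0]]
1384 [0.1558 0.1586 0.16  ]
542.0247802734375 -229.3356170654297 (82.15213775634766, 13.833150863647461) 57.911415100097656
[ 0.54352666 -0.22722248  0.15848369] -121.93058492752054
```

View pics/w1.png

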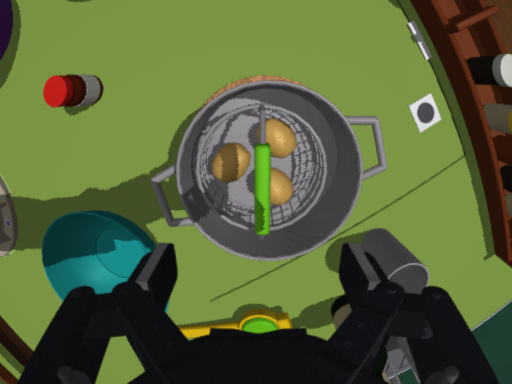

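The wrist view shows the grip running from (262,145) to (262,235), already lined up across the jaw, with three potatoes in the basket. All three cameras agree: grip at (0.542, −0.229), top at z 0.159, which puts its centre at about 0.147.

Request:
carry_out(increments=[[[-0.002,0.003,0.03,0,0,0],[-0.004,0.0055,0.07,0,0,0],[-0.004,0.0055,0.11,0,0,0],[-0.004,0.0055,0.14,0,0,0],[-0.004,0.0055,0.16,0,0,0]]], jaw=0)

```text
clock: 4.28
tcp_pos: [0.5416, -0.229, 0.1989]
orientation: [-0.001, 0.872, 0.489, -0.0]
wrist_force: [-0.4, -0.3, 0.3]
finger_gap: 0.0854
grip_force: 0.0
```

Request:
carry_out(increments=[[[0,0,0.03,0,0,0],[0,0,0.06,0,0,0],[0,0,0.085,0,0,0],[0,0,0.1,0,0,0],[0,0,0.107,0,0,0]]])

```text
clock: 4.9
tcp_pos: [0.5419, -0.2291, 0.1463]
orientation: [-0.0, 0.873, 0.489, -0.0]
wrist_force: [-0.4, 0.1, 0.2]
finger_gap: 0.0853
grip_force: 0.0
```

Request:
carry_out(increments=[[[0,0,0,0,0,0],[0,0,0,0,0,0],[0,0,0,0,0,0],[0,0,0,0,0,0],[0,0,0,0,0,0]]], jaw=1, squeeze=45)

```text
clock: 5.52
tcp_pos: [0.5425, -0.2294, 0.1471]
orientation: [0.0, 0.873, 0.489, 0.0]
wrist_force: [1.8, -0.3, 0.2]
finger_gap: 0.0136
grip_force: 48.3
```

Request:
carry_out(increments=[[[0,0,0,0,0,0],[0,0,0,0,0,0],[0,0,0,0,0,0],[0,0,0,0,0,0],[0,0,0,0,0,0]]])

```text
clock: 6.15
tcp_pos: [0.5424, -0.2294, 0.1471]
orientation: [0.0, 0.873, 0.489, 0.0]
wrist_force: [3.3, -1.1, 2.0]
finger_gap: 0.0139
grip_force: 48.5
```

Request:
carry_out(increments=[[[0,0,-0.01,0,0,0],[0,0,-0.03,0,0,0],[0,0,-0.055,0,0,0],[0,0,-0.085,0,0,0],[0,0,-0.115,0,0,0]]])

```text
clock: 6.78
tcp_pos: [0.5421, -0.2293, 0.2057]
orientation: [0.0, 0.873, 0.488, 0.0]
wrist_force: [-0.4, -0.2, -5.1]
finger_gap: 0.0133
grip_force: 47.5
```

Request:
carry_out(increments=[[[0,0,-0.03,0,0,0],[0,0,-0.06,0,0,0],[0,0,-0.09,0,0,0],[0,0,-0.12,0,0,0],[0,0,-0.15,0,0,0]]])

```text
clock: 7.4
tcp_pos: [0.542, -0.2292, 0.2803]
orientation: [0.0, 0.873, 0.489, 0.0]
wrist_force: [0.5, 0.1, -5.1]
finger_gap: 0.0135
grip_force: 47.5
```

Request:
carry_out(increments=[[[0,0,-0.03,0,0,0],[0,0,-0.055,0,0,0],[0,0,-0.07,0,0,0],[0,0,-0.08,0,0,0],[0,0,-0.08,0,0,0]]])

```text
clock: 8.02
tcp_pos: [0.5421, -0.2292, 0.3194]
orientation: [0.0, 0.873, 0.488, 0.0]
wrist_force: [0.5, -0.8, -5.1]
finger_gap: 0.0133
grip_force: 47.5
```

```bash
python3 - <<'E'
from h import *
s=env.get_state(); print(s["clock"],s["tcp_pos"],s["orientation"],s["joint_pos"].round(2),s["wrist_force"],s["ft_torque"],s["finger_gap"])
c=env.read_camera("wrist"); d=env.read_camera("side")
cv2.imwrite("pics/lift.png",np.hstack([cv2.resize(c["frame"],(400,300)),cv2.resize(d["frame"][120:312,170:426],(400,300))]))
E
```

```text
8.025 [ 0.54206372 -0.22922977  0.31937251] [1.79442452e-05 8.72565751e-01 4.88496677e-01 7.88275822e-05] [-0.54  0.33  0.24  1.48  0.    1.58] [ 0.51484621 -0.78617613 -5.11372437] [ 0.02155982 -0.0006007  -0.01958206] 0.013258413445086508
```

View pics/lift.png

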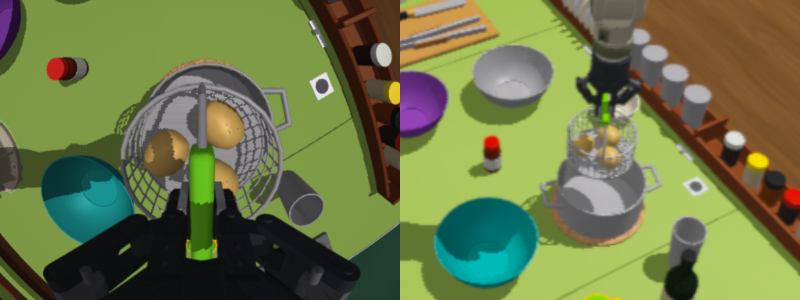

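All three potatoes are in the lifted basket, which hangs straight over the pot and clear of it. The pot hasn't moved. Next I tip it about the grip's length, pivoting near the basket's middle.

Request:
carry_out(increments=[[[0,-0.0066,0.0001,-0.0056,0,0],[0,-0.0166,0.0007,-0.0139,0,0],[0,-0.0264,0.0018,-0.0222,0,0],[0,-0.0379,0.0038,-0.0319,0,0],[0,-0.0492,0.0065,-0.0417,0,0]]])

```text
clock: 8.75
tcp_pos: [0.5201, -0.2158, 0.3151]
orientation: [0.114, 0.865, 0.484, 0.064]
wrist_force: [0.1, -0.1, -5.1]
finger_gap: 0.0135
grip_force: 47.5
```

Request:
carry_out(increments=[[[0,-0.0116,0.0004,-0.0097,0,0],[0,-0.0232,0.0014,-0.0194,0,0],[0,-0.033,0.0029,-0.0278,0,0],[0,-0.0427,0.0049,-0.0361,0,0],[0,-0.0492,0.0065,-0.0417,0,0]]])

```text
clock: 9.38
tcp_pos: [0.4996, -0.2032, 0.3046]
orientation: [0.225, 0.843, 0.472, 0.126]
wrist_force: [1.3, 0.2, -5.6]
finger_gap: 0.0132
grip_force: 47.6
```

```bash
python3 - <<'E'
from h import *
s=env.get_state(); R=rot(s["orientation"]).as_matrix(); print(s["clock"],s["tcp_pos"],s["joint_pos"].round(2),s["wrist_force"],s["finger_gap"],s["grip_force"])
print("tilt",np.degrees(np.arccos(-R[2,2])),"mid",s["tcp_pos"]+.095*R[:,2])
c=env.read_camera("wrist"); d=env.read_camera("side")
cv2.imwrite("pics/tilt.png",np.hstack([cv2.resize(c["frame"],(400,300)),cv2.resize(d["frame"][120:312,170:426],(400,300))]))
E
```

```text
9.375 [ 0.49960855 -0.20323841  0.30462394] [-0.53 -0.16 -0.48  0.73 -0.01  1.59] [ 1.30366936  0.17476245 -5.60494932] 0.013241396609028674 47.64285743236542
tilt 29.867555642874112 mid [ 0.53993714 -0.22797324  0.22224195]
```

View pics/tilt.png

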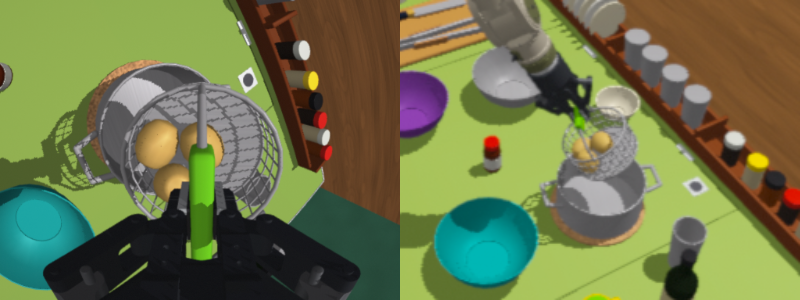

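The basket looks the same in the wrist frame, so it hasn't slipped. It is tipped 30°, its middle is over the pot, and all three potatoes are in it. I'll hold for 2.5 s, then level it.

Request:
carry_out(increments=[[[0,0,0,0,0,0],[0,0,0,0,0,0],[0,0,0,0,0,0],[0,0,0,0,0,0],[0,0,0,0,0,0]]])

```text
clock: 10.1
tcp_pos: [0.5016, -0.2044, 0.3065]
orientation: [0.226, 0.843, 0.472, 0.127]
wrist_force: [0.4, 1.4, -4.5]
finger_gap: 0.0134
grip_force: 47.6
```

Request:
carry_out(increments=[[[0,0,0,0,0,0],[0,0,0,0,0,0],[0,0,0,0,0,0],[0,0,0,0,0,0],[0,0,0,0,0,0]]])

```text
clock: 10.72
tcp_pos: [0.5015, -0.2044, 0.3065]
orientation: [0.226, 0.843, 0.472, 0.127]
wrist_force: [0.0, -0.1, -4.8]
finger_gap: 0.0135
grip_force: 47.6
```

Request:
carry_out(increments=[[[0,0,0,0,0,0],[0,0,0,0,0,0],[0,0,0,0,0,0],[0,0,0,0,0,0],[0,0,0,0,0,0]]])

```text
clock: 11.35
tcp_pos: [0.5015, -0.2044, 0.3065]
orientation: [0.226, 0.843, 0.472, 0.127]
wrist_force: [-0.9, -1.1, -5.2]
finger_gap: 0.0134
grip_force: 47.6
```

Request:
carry_out(increments=[[[0,0,0,0,0,0],[0,0,0,0,0,0],[0,0,0,0,0,0],[0,0,0,0,0,0],[0,0,0,0,0,0]]])

```text
clock: 11.98
tcp_pos: [0.5015, -0.2043, 0.3065]
orientation: [0.226, 0.843, 0.472, 0.127]
wrist_force: [-0.1, 0.1, -5.1]
finger_gap: 0.0136
grip_force: 47.6
```

Request:
carry_out(increments=[[[0,0.0066,0.0001,0.0056,0,0],[0,0.0166,0.0007,0.0139,0,0],[0,0.0264,0.0018,0.0222,0,0],[0,0.0379,0.0038,0.0319,0,0],[0,0.0492,0.0065,0.0417,0,0]]])

```text
clock: 12.6
tcp_pos: [0.5217, -0.2167, 0.3166]
orientation: [0.114, 0.865, 0.484, 0.064]
wrist_force: [0.5, -0.7, -6.0]
finger_gap: 0.0134
grip_force: 47.5
```

Request:
carry_out(increments=[[[0,0.0116,0.0004,0.0097,0,0],[0,0.0232,0.0014,0.0194,0,0],[0,0.033,0.0029,0.0278,0,0],[0,0.0427,0.0049,0.0361,0,0],[0,0.0492,0.0065,0.0417,0,0]]])

```text
clock: 13.22
tcp_pos: [0.5435, -0.2302, 0.3193]
orientation: [0.001, 0.873, 0.488, 0.0]
wrist_force: [0.4, 0.7, -4.9]
finger_gap: 0.0132
grip_force: 47.5
```

Request:
carry_out(increments=[[[0,0,0,0,0,0],[0,0,0,0,0,0],[0,0,0,0,0,0],[0,0,0,0,0,0]]])

```text
clock: 13.72
tcp_pos: [0.5418, -0.229, 0.3197]
orientation: [0.0, 0.873, 0.489, 0.0]
wrist_force: [0.8, 0.1, -4.9]
finger_gap: 0.0135
grip_force: 47.5
```

```bash
python3 - <<'E'
from h import *
s=env.get_state(); R=rot(s["orientation"]).as_matrix(); print(s["clock"],s["tcp_pos"],s["joint_pos"].round(2),R[:,2].round(4),s["wrist_force"])
# bowl rim: inner/outer edge from both views, points near the rim top; also wrist view
for n in("side","top"):
    c=env.read_camera(n); P=cloud(c); hsv=cv2.cvtColor(c["frame"],cv2.COLOR_BGR2HSV)
    m=(c["z_map"]>0)&(np.hypot(P[...,0]-.553,P[...,1]-.198)<.14)&(P[...,2]>.015)
    Q=P[m]; k=cv2.minEnclosingCircle((Q[:,:2]*1000).astype(np.float32)); print(n,k,np.percentile(Q[:,2],[98,99.5]).round(3), env.find_in(n,"bowl_rim")[0])
    A=Q[Q[:,2]>.06]; print([np.percentile(A[:,i],[0.5,99.5]).round(3).tolist() for i in(0,1)])
t=[.5535,.198]; print(inc([*t,.32])); 
E
```

```text
13.725 [ 0.54180772 -0.22901403  0.31968848] [-0.54  0.33  0.24  1.48  0.    1.58] [ 8.e-04 -5.e-04 -1.e+00] [ 0.83487188  0.11256887 -4.93854551]
side ((554.40771484375, 196.6949005126953), 115.598388671875) [0.086 0.088] {'position': [0.5742, 0.2364, 0.043], 'score': 0.92}
[[0.446, 0.661], [0.09, 0.309]]
top ((550.7869262695312, 203.2290802001953), 114.79976654052734) [0.089 0.093] {'position': [0.5664, 0.2082, 0.0298], 'score': 0.93}
[[0.449, 0.663], [0.092, 0.306]]
[0.7403, -0.4269, -0.0012, 0.0, 0.0, 0.0]
```

Request:
carry_out(increments=[[[0.0074,-0.0043,0,0,0,0],[0.0223,-0.0128,0,0,0,0],[0.0445,-0.0256,0,0,0,0],[0.0742,-0.0427,0,0,0,0],[0.1113,-0.064,0,0,0,0]]])

```text
clock: 14.55
tcp_pos: [0.5438, -0.1635, 0.3193]
orientation: [-0.0, 0.873, 0.489, 0.0]
wrist_force: [-0.9, -0.4, -4.7]
finger_gap: 0.013
grip_force: 47.5
```

Request:
carry_out(increments=[[[0.0445,-0.0256,0,0,0,0],[0.089,-0.0512,0,0,0,0],[0.1336,-0.0769,0,0,0,0],[0.1781,-0.1025,0,0,0,0],[0.2226,-0.1281,0,0,0,0]]])

```text
clock: 15.18
tcp_pos: [0.5471, -0.0344, 0.3194]
orientation: [-0.0, 0.872, 0.489, 0.0]
wrist_force: [-0.0, 0.1, -5.5]
finger_gap: 0.0132
grip_force: 47.5
```

Request:
carry_out(increments=[[[0.0445,-0.0256,0,0,0,0],[0.089,-0.0512,0,0,0,0],[0.1336,-0.0769,0,0,0,0],[0.1781,-0.1025,0,0,0,0],[0.2226,-0.1281,0,0,0,0]]])

```text
clock: 15.8
tcp_pos: [0.5503, 0.0939, 0.3195]
orientation: [-0.0, 0.872, 0.489, 0.0]
wrist_force: [0.1, -0.4, -5.1]
finger_gap: 0.0136
grip_force: 47.5
```

Request:
carry_out(increments=[[[0.0408,-0.0235,0,0,0,0],[0.0779,-0.0448,0,0,0,0],[0.1076,-0.0619,0,0,0,0],[0.1336,-0.0769,0,0,0,0],[0.1558,-0.0897,0,0,0,0]]])

```text
clock: 16.42
tcp_pos: [0.5533, 0.1825, 0.3193]
orientation: [0.0, 0.873, 0.489, 0.0]
wrist_force: [-0.2, -0.2, -4.8]
finger_gap: 0.0136
grip_force: 47.5
```

Request:
carry_out(increments=[[[0.0148,-0.0085,0.005,0,0,0],[0.026,-0.0149,0.015,0,0,0],[0.0297,-0.0171,0.027,0,0,0],[0.0297,-0.0171,0.036,0,0,0],[0.0297,-0.0171,0.041,0,0,0]]])

```text
clock: 17.05
tcp_pos: [0.5538, 0.1983, 0.2983]
orientation: [-0.0, 0.873, 0.488, -0.0]
wrist_force: [-0.5, 0.3, -4.8]
finger_gap: 0.0135
grip_force: 47.5
```

Request:
carry_out(increments=[[[0,0,0,0,0,0],[0,0,0,0,0,0],[0,0,0,0,0,0],[0,0,0,0,0,0],[0,0,0,0,0,0]]])

```text
clock: 17.68
tcp_pos: [0.5539, 0.1987, 0.2988]
orientation: [-0.0, 0.873, 0.489, 0.0]
wrist_force: [0.3, -0.2, -4.8]
finger_gap: 0.0138
grip_force: 47.5
```

```bash
python3 - <<'E'
from h import *
s=env.get_state(); R=rot(s["orientation"]).as_matrix(); print(s["clock"],s["tcp_pos"],s["joint_pos"].round(2),R[:,2].round(4),s["wrist_force"],s["finger_gap"],np.abs(s["qvel"]).max())
w=env.read_camera("wrist"); T=env.read_camera("top"); S=env.read_camera("side")
for n,c in(("top",T),("side",S)):
    P=cloud(c); D=np.hypot(P[...,0]-.554,P[...,1]-.199); ok=(c["z_map"]>0)
    for lo,hi in((.13,.26),(.07,.1)):
        Q=P[ok&(D<.15)&(P[...,2]>lo)&(P[...,2]<hi)]; print(n,lo,len(Q),[np.percentile(Q[:,i],[1,50,99]).round(3).tolist() for i in range(3)])
for n in ("side","top"): print(n,[(np.round(d["position"],3).tolist(),round(d["score"],2)) for d in env.find_in(n,"pot")[:2]])
cv2.imwrite("pics/end.png",np.hstack([cv2.resize(w["frame"],(400,300)),cv2.resize(S["frame"][60:300,130:450],(400,300))]))
E
```

```text
17.675 [0.55393746 0.19870894 0.29883655] [0.21 0.33 0.19 1.43 0.   2.33] [ 1.e-04  1.e-04 -1.e+00] [ 0.27626552 -0.22416646 -4.77239272] 0.013771796649468152 0.002344153639176394
top 0.13 418 [[0.502, 0.576, 0.622], [0.125, 0.152, 0.186], [0.162, 0.173, 0.244]]
top 0.07 153 [[0.467, 0.581, 0.66], [0.091, 0.112, 0.191], [0.07, 0.082, 0.092]]
side 0.13 886 [[0.48, 0.544, 0.624], [0.123, 0.18, 0.269], [0.163, 0.194, 0.24]]
side 0.07 212 [[0.446, 0.511, 0.66], [0.089, 0.169, 0.296], [0.07, 0.08, 0.09]]
side [([0.561, -0.224, 0.044], 0.85)]
top [([0.558, -0.244, 0.013], 0.97)]
```

View pics/end.png

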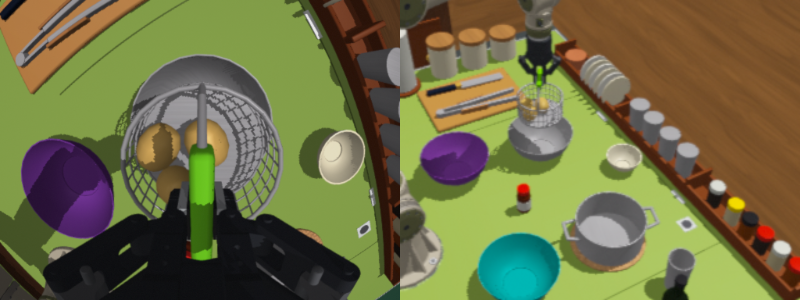

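The basket is level and still over the steel bowl with all three potatoes in it. Its underside measures about 0.164 m, 8 cm above the rim at 0.085 m. Everything else stands where it was, so I'm handing in.

```bash
python3 -c "
from workcell import env
print(env.hand_in())"
```

```text
the job is handed in; nothing more can be done
None
```

The job is handed in: the basket was lifted from the pot, tipped 30° for about 2.5 s to drain, levelled, and is now held level and still over the middle of the steel bowl, about 8 cm above its rim, with all three potatoes in it.

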